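Roof the model houses

TASK

Put roofs on the two model houses: each takes the red roof from the sloping drying board whose chimney is painted the colour of its walls. Lower each one gently, without dropping or pressing hard, holding it until it rests on the house, so that it sits fully down, in line with the house and overhanging equally at both ends, and let go. Leave the houses where they stand, the roof with the green chimney on the board, and the other things on the table as they are.

Things in the scene. Friction and masses are not known exactly. Their poses are not given: they have to be found in the camera images.
- house_yellow: Loose model house, yellow walls, no roof, about 0.5 kg: 90 mm long (x, along the ridge), 64 mm wide (y), upright walls 60 mm tall, closed above by a solid bare yellow gable, both faces at 45 degrees, ridge at 92 mm. Origin at the centre of its underside, z up. Half a turn about z looks the same.
- house_yellow_ridge (a point): Middle of the yellow house's bare ridge, 92 mm above its underside. Its axes are those of the house.
- house_blue: Loose model house, blue walls, no roof, about 0.5 kg: 90 mm long (x, along the ridge), 64 mm wide (y), upright walls 60 mm tall, closed above by a solid bare blue gable, both faces at 45 degrees, ridge at 92 mm. Origin at the centre of its underside, z up. Half a turn about z looks the same.
- house_blue_ridge (a point): Middle of the blue house's bare ridge, 92 mm above its underside. Its axes are those of the house.
- roof_yellow: Loose red gable roof, yellow chimney, 0.15 kg. Two 6 mm slabs at 45 degrees, open beneath; 108 mm long (x, along ridge), 88 wide (y). z: from eaves to chimney. Origin mid eaves' plane; ridge inside at z = 39.6 mm, outside 48; solid chimney 28 x 28 mm mid ridge, top at z = 95. Half a turn about z looks the same. At first stands on its eaves on the board, z square to it.
- roof_yellow_seat (a point): Inside of the ridge of the roof with the yellow chimney, at mid length (roof z = 39.6 mm). It meets the house's ridge point when the roof sits fully down and centred.
- roof_yellow_chimney (a point): Axis of the yellow chimney, 77 mm above the eaves' plane and 18 mm below the chimney's top: a good place to grip, across any two facing sides.
- roof_blue: Loose red gable roof, blue chimney, 0.15 kg. Two 6 mm slabs at 45 degrees, open beneath; 108 mm long (x, along ridge), 88 wide (y). z: from eaves to chimney. Origin mid eaves' plane; ridge inside at z = 39.6 mm, outside 48; solid chimney 28 x 28 mm mid ridge, top at z = 95. Half a turn about z looks the same. At first stands on its eaves on the board, z square to it.
- roof_blue_seat (a point): Inside of the ridge of the roof with the blue chimney, at mid length (roof z = 39.6 mm). It meets the house's ridge point when the roof sits fully down and centred.
- roof_blue_chimney (a point): Axis of the blue chimney, 77 mm above the eaves' plane and 18 mm below the chimney's top: a good place to grip, across any two facing sides.
- roof_green: Loose red gable roof, green chimney, 0.15 kg. Stays where it lies. Two 6 mm slabs at 45 degrees, open beneath; 108 mm long (x, along ridge), 88 wide (y). z: from eaves to chimney. Origin mid eaves' plane; ridge inside at z = 39.6 mm, outside 48; solid chimney 28 x 28 mm mid ridge, top at z = 95. Half a turn about z looks the same. At first stands on its eaves on the board, z square to it.
- board: Fixed wooden drying board, panel 190 mm up the slope x 340 mm wide (y), sloping 28 degrees: low edge with a 14 mm ledge at its -x (towards the robot), high edge (110 mm) at its +x. Three red roofs stand on it side by side, 106 mm apart, in any order, ridges running down the slope, against the ledge, so their z leans 28 degrees towards the robot. Origin on the table under its middle.
- tape_roll: Roll of masking tape lying flat, 90 mm across, 24 mm tall, on the robot's side of the drying board; origin at the centre of its underside. Not part of the job.
- paint_jar: Red jar of paint, 60 mm across, 70 mm tall, standing beyond the houses; origin at the centre of its underside. Not part of the job.
- glue_bottle: White glue bottle with an orange cap, 44 mm across, 120 mm tall; origin at the centre of its underside. Not part of the job.
- crayon_box: Flat black box of crayons, 60 x 100 x 22 mm; origin at the centre of its underside. Not part of the job.
- brush: Paint brush 150 mm long lying on the table close to the robot. Not part of the job.

How it is judged:
By the outcome, as a careful person would: the job done as asked, in the order asked, and still so for the second after the job is handed in, with the robot touching nothing.
It also fails if it takes over 72 s, if anything falls off the work surface, if the arm or the gripper's body presses on something with over 40 N, if the wrist force passes 120 N, or if a joint passes its speed limit or range.

ROBOT

A 6-joint arm with a two-finger parallel gripper is mounted at the origin on the work surface. World frame = base frame: x ahead of the robot, y to its left, z up, the work surface at z = 0. Lengths are in m, angles in degrees, forces in N, time in s.
With the tool pointing down it reaches from about 0.375 to 0.9 m from the base axis. Payload 3.1 kg.
Tool frame: the origin (TCP) lies midway between the tips of the shut fingers; the grasp point (between the pads) lies 19 mm behind it; z points along the fingers, y is the line along which they close (so a half turn about z gives the same grasp; the last joint's range is limited). The gripper opens to 87 mm and grips with 3 to 60 N. Pads are 19 mm wide; open, the fingers measure 117 mm over their backs; the gripper's body (75 mm by 190 mm) begins 51 mm behind the grasp point.
Start: joints at [-83.222, 30.224, 82.088, -0, 67.689, -10.227], TCP at [0.183, -0.598, 0.223] pointing down, gripper open.
Joint ranges: [-176.69, 176.69], [-43.24, 126.21], [12.49, 139.97], [-82, 262], [0, 151.66], [-163.58, 163.58]. Speed limits (degrees/s): [159.86, 159.86, 180, 180, 180, 180].

INTERFACE

Orientations are given as a 3x3 rotation matrix whose columns are the frame's x, y, z axes.
In Python, from rig import read_state, optics, bot gives the robot as it stands. The module is installed in compiled form; this text tells all that it offers.
- The arm moves only by the tool send_rows, never from a script. Its argument "commands" is a list of rows, each a list of 7 numbers: the turn, a rotation vector about the tool's x, y, z in units of 5 degrees (1.0 is 5 degrees), then the shift along the tool's x, y, z in units of 30 mm (1.0 is 30 mm), then the opening, from 0 (shut) to 1 (fully open). In form: [[rx, ry, rz, tx, ty, tz, gripper], ...]. A call has 1 to 20 rows; each row is the pose to reach, as a shift and turn from the pose commanded when the call began, along the tool's axes at that moment; what a row does not reach only later rows make up. A row lasts 1/12 s, in which the tool goes at most 41.7 mm and 7.16 degrees, less where a joint would pass 70% of its speed; a pose out of reach is approached as far as the arm can. A call with a gripper value outside its range is refused whole. The fingers move at their own pace and stop on an object; the grip force is fixed at half the most. Time passes only in rows, so rows that repeat a pose let the fingers close. It gives the time, the measured TCP pose, the force, the opening and the grip force at its end, in the units of the state.
- read_state(): the state, without advancing time (a new reading comes with each control period).
- optics.capture(name): name is "scene" or "top" or "wrist"; returns a dict with "image" (384x512x3 uint8, blue, green, red), "intrinsics" (3x3 intrinsics, pixels), "k1" (the pictures are not rectified: a ray, as slopes to the right and down, at radius r is drawn at 1 + k1 r^2 times it, then the intrinsics apply), "extrinsics" (4x4, takes a point from world to camera coordinates); the wrist camera has in their place "T_tool_cam" (4x4, takes a point from camera to tool coordinates, whose origin is the TCP and whose axes are the flange's). Camera axes: x right, y down, z forward; pixel columns grow to the right and rows downward; lengths in m; the calibration is good to about 2 mm. A picture is of the moment at which its call begins: read the wrist's pose just before it. There is no depth.
- bot.hand_in(): hands the job in; it is judged then, once.
The state is a dict: "time_s": time; "joint_positions": joint angles; "qvel": joint speeds; "tau": joint torques, N m; "position": TCP position; "tcp_rot": TCP orientation; "force": force on the tool from outside, world axes, zero at the start; "moment": the same for the moment, N m; "opening": opening from 0.0 (shut) to 1.0 (fully open); "grasp_force": force on a finger pad.
Only numpy, scipy, OpenCV 4.12 (cv2) and the standard library are available. Lean on these libraries where they do the work, as an engineer would, in place of code of your own. Each camera call takes 0.05 s, during which the arm holds its last target. There are 200 camera calls.

## Working session

There is one attempt and no reset: what is moved stays moved. The work goes in short steps, Python scripts to look and compute and a tool call to move; the robot and the scene stay as the last step left them, time stands still between calls to the robot, and variables do not carry over. Pictures are saved under pics/ and viewed, at most 10 in all, crops included, and the job is handed in when it is done.

Besides the shell and the picture viewer there is one more tool, called after ">>>" as name(argument=value, ...), one argument or row to a line, values as JSON. send_rows: Moves the arm, as the interface text tells. Its arguments: {"type":"object","properties":{"commands":{"type":"array","items":{"type":"array","items":{"type":"number"}}}},"required":["commands"]}

```bash
mkdir -p pics; python3 - <<'E'
from rig import read_state, optics
import cv2,numpy as np
s=read_state();print(s['time_s'],s['position'],np.round(s['tcp_rot'],3),s['opening'])
for n in("scene","top"):
    c=optics.capture(n);cv2.imwrite(f'pics/{n}0.png',c['image']);print(n,c['intrinsics'],c['k1'],np.round(c['extrinsics'],4))
    np.savez(f'{n}0.npz',**c)
a=cv2.imread('pics/top0.png')
cv2.imwrite('pics/top0b.png',cv2.resize(a,(800,600),interpolation=cv2.INTER_CUBIC))
a=cv2.imread('pics/scene0.png')
cv2.imwrite('pics/scene0b.png',cv2.resize(a,(800,600),interpolation=cv2.INTER_CUBIC))
E
```

```text
0.0 [ 0.18272335 -0.59692867  0.2215522 ] [[ 0.956  0.292 -0.   ]
 [ 0.292 -0.956  0.002]
 [ 0.    -0.002 -1.   ]] 1.0005398643347547
scene [[409.0534937    0.         253.07582868]
 [  0.         409.0534937  194.37241667]
 [  0.           0.           1.        ]] -0.13547094616175107 [[ 0.186   0.9825 -0.0075 -0.0757]
 [ 0.7432 -0.1457 -0.6531 -0.3202]
 [-0.6428  0.1159 -0.7573  1.3516]
 [ 0.      0.      0.      1.    ]]
top [[485.49818019   0.         250.70900178]
 [  0.         485.49818019 208.29755232]
 [  0.           0.           1.        ]] -0.11999301123367602 [[-0.0149 -0.9998  0.0114 -0.0169]
 [-0.9926  0.0134 -0.1211  0.532 ]
 [ 0.1209 -0.0131 -0.9926  1.4293]
 [ 0.      0.      0.      1.    ]]
```

View pics/top0b.png

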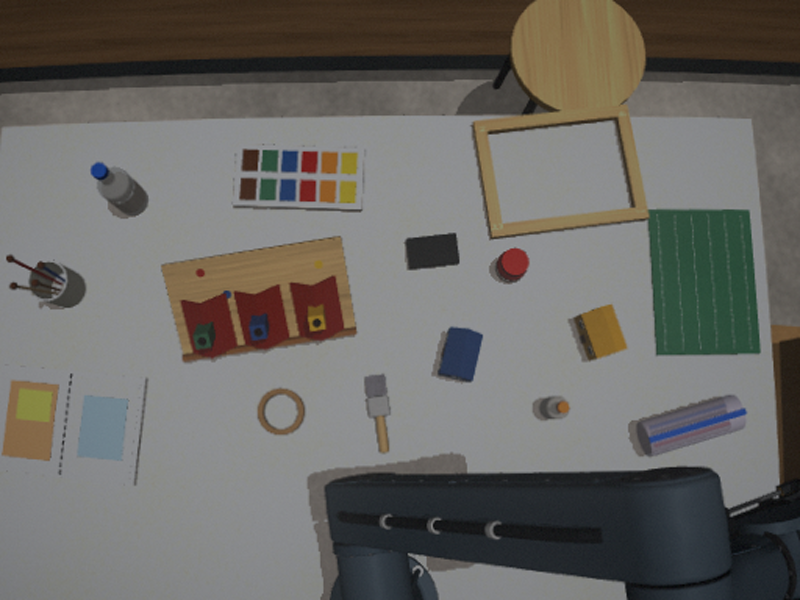

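View pics/scene0b.png

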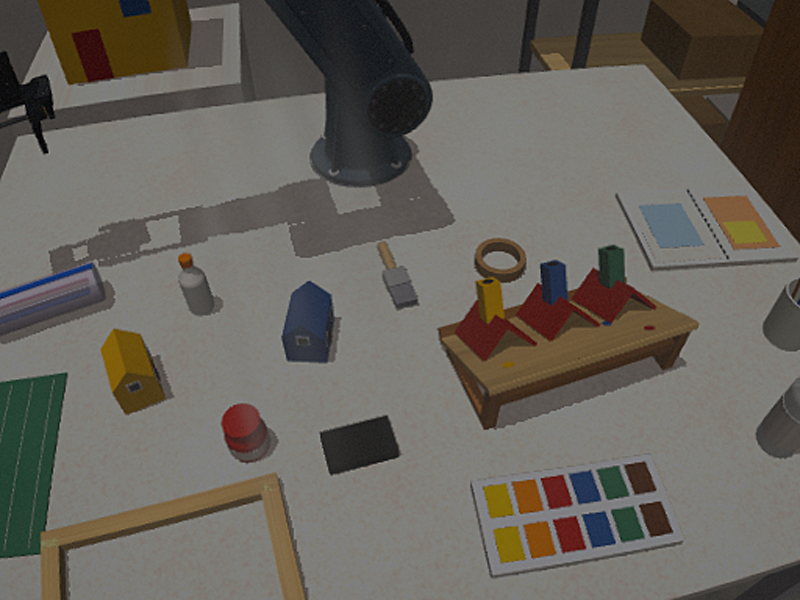

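```bash
cat > h.py <<'E'
import numpy as np,cv2
from scipy.optimize import minimize
from scipy.spatial.transform import Rotation as R
def cam(n,f=None):
    d=dict(np.load(f or n+'0.npz'));return d
def proj(P,c):
    q=(c['extrinsics'][:3,:3]@P.T).T+c['extrinsics'][:3,3];s=q[:,:2]/q[:,2:]
    s=s*(1+float(c['k1'])*(s**2).sum(1,keepdims=True));K=c['intrinsics']
    return s*[K[0,0],K[1,1]]+K[:2,2]
HOUSE=np.array([[x,y,z] for x in(-.045,.045) for y,z in((-.032,0),(.032,0),(-.032,.06),(.032,.06),(0,.092))])
CHIM=np.array([[x,y,z] for x in(-.014,.014) for y in(-.014,.014) for z in(.034,.095)])
ROOFT=np.array([[x,y,z] for x in(-.054,.054) for y,z in((-.044,.004),(.044,.004),(0,.048))])
def mask(img,seed,rng,r=40):
    hsv=cv2.cvtColor(img,cv2.COLOR_BGR2HSV)
    m=cv2.inRange(hsv,np.array(rng[0]),np.array(rng[1]))
    z=np.zeros_like(m);x,y=seed;z[max(0,y-r):y+r,max(0,x-r):x+r]=1;m=m*z
    m=cv2.morphologyEx(m,cv2.MORPH_CLOSE,np.ones((3,3)))
    n,l,st,ce=cv2.connectedComponentsWithStats(m)
    k=1+np.argmax(st[1:,4]);pts=np.argwhere(l==k)[:,::-1].astype(np.float32)
    pts=np.concatenate([pts+d for d in([-.5,-.5],[.5,-.5],[-.5,.5],[.5,.5])]).astype(np.float32)
    return cv2.convexHull(pts)[:,0],st[k]
def hull(P,c): return cv2.convexHull(proj(P,c).astype(np.float32))[:,0]
def iou_loss(a,b):
    A,B=cv2.contourArea(a),cv2.contourArea(b)
    I=cv2.intersectConvexConvex(a,b)[0]
    return 1-I/(A+B-I+1e-9)
def house(p): return R.from_euler('z',p[2]).apply(HOUSE)+[p[0],p[1],0]
def rot_roof(yaw): return R.from_euler('z',yaw)*R.from_euler('y',-28,degrees=True)
def chim(p): return rot_roof(p[3]).apply(CHIM)+p[:3]
def fit(f,p0,obs,step):
    L=lambda p:sum(iou_loss(hull(f(p),c),m) for c,m in obs)
    best=None
    for k in range(6):
        p=np.array(p0)+np.random.default_rng(k).normal(size=len(p0))*step
        for _ in range(3):
            r=minimize(L,p,method='Nelder-Mead',options=dict(initial_simplex=np.vstack([p]+[p+np.eye(len(p))[i]*step[i] for i in range(len(p))]),xatol=1e-5,fatol=1e-6,maxiter=600));p=r.x
        if best is None or r.fun<best.fun: best=r
    return best
def unproj(uv,c,z):
    K=c['intrinsics'];d=(np.array(uv)-K[:2,2])/[K[0,0],K[1,1]];s=d.copy()
    for _ in range(20): s=d/(1+float(c['k1'])*(s@s))
    E=c['extrinsics'];o=-E[:3,:3].T@E[:3,3];v=E[:3,:3].T@np.array([*s,1.]);return o+v*(z-o[2])/v[2]
YEL=((15,150,40),(32,255,255));BLU=((105,110,25),(128,255,255))
E
cat > m.py <<'E'
from h import *
T,S=cam('top'),cam('scene')
for (u,v,c) in((295,227,T),(384,212,T),(166,209,T),(203,205,T),(198,206,S),(83,238,S),(312,192,S),(354,181,S)):
    print((u,v),cv2.cvtColor(c['image'],cv2.COLOR_BGR2HSV)[v-2:v+3:2,u-2:u+3:2].reshape(-1,3).tolist())
for nm,rng,a,b,kind in(('HB',BLU,(295,227),(198,206),0),('HY',YEL,(384,212),(83,238),0),('RB',BLU,(166,209),(354,181),1),('RY',YEL,(203,205),(312,192),1)):
    (ma,sa),(mb,sb)=mask(T['image'],a,rng,[40,20][kind]),mask(S['image'],b,rng,[48,20][kind])
    print(nm,sa,sb)
    obs=[(T,ma),(S,mb)]
    if kind==0:
        x=unproj(a,T,.06)
        for y0 in(0,1.57):
            r=fit(house,[x[0],x[1],y0],obs,np.array([.01,.01,.3]));print(r.fun,r.x[:2],np.degrees(r.x[2]))
    else:
        x=unproj(a,T,.16);r=fit(chim,[x[0]+.04,x[1],.065,0.1],obs,np.array([.01,.01,.01,.1]));print(r.fun,r.x[:3],np.degrees(r.x[3]))
    for c,m in obs: print([iou_loss(hull((house if kind==0 else chim)(r.x),c),m)])
E
python3 m.py
```

```text
(295, 227) [[110, 118, 80], [111, 123, 79], [111, 121, 82], [110, 123, 79], [110, 119, 79], [110, 126, 83], [111, 116, 79], [111, 118, 82], [110, 123, 85]]
(384, 212) [[19, 164, 129], [19, 168, 129], [19, 167, 128], [20, 171, 128], [20, 170, 129], [19, 166, 129], [19, 167, 128], [19, 167, 127], [19, 165, 130]]
(166, 209) [[115, 113, 63], [114, 111, 69], [113, 122, 69], [112, 129, 81], [112, 124, 82], [111, 129, 87], [0, 36, 35], [4, 48, 37], [111, 137, 84]]
(203, 205) [[21, 183, 134], [21, 178, 129], [21, 181, 141], [13, 62, 37], [15, 42, 36], [21, 177, 115], [10, 40, 38], [9, 48, 37], [20, 159, 106]]
(198, 206) [[113, 84, 76], [112, 97, 79], [110, 92, 78], [112, 76, 77], [109, 94, 76], [113, 99, 77], [112, 92, 75], [113, 81, 76], [111, 97, 76]]
(83, 238) [[21, 206, 105], [21, 233, 102], [21, 212, 106], [21, 197, 88], [21, 208, 98], [20, 201, 103], [19, 168, 76], [20, 203, 73], [20, 174, 76]]
(312, 192) [[21, 228, 113], [22, 231, 119], [21, 233, 116], [21, 222, 107], [21, 233, 118], [21, 233, 117], [22, 237, 101], [22, 231, 118], [21, 233, 116]]
(354, 181) [[109, 131, 66], [111, 135,
[... 188 characters left out ...]
47377998 -0.15386872] -14.390174963730965
0.8199261636236221 [ 0.47378183 -0.15386841] 165.60376177074423
[0.0943083049487694]
[0.7256178586748527]
HY [372 195  29  34 582] [  65  211   41   54 1312]
0.251500693172234 [ 0.51371132 -0.42918565] 17.116504114680467
0.25150073644454973 [ 0.51371176 -0.42918448] 197.11695384529978
[0.20858693969644493]
[0.042913796748104804]
RB [160 202  11  15  81] [346 167  17  28 260]
0.41557637479582477 [0.55102289 0.23502805 0.04885854] 22.658225728120346
[0.2581924218557432]
[0.15738395294008156]
RY [197 195  11  17 143] [305 177  18  30 399]
0.0905569006380722 [0.56985241 0.11929333 0.0515813 ] 7.0439228215937195
[0.03630348004831818]
[0.05425342058975402]
```

```bash
sed -i 's/^YEL=.*/YEL=((14,120,25),(34,255,255));BLU=((100,62,15),(130,255,255))/' h.py; sed -i '/^for (u,v,c)/,+1d' m.py
cat >> m.py <<'E'
    if nm in('HB','HY'):pass
    globals().setdefault('V',{c:d['image'].copy() for c,d in(('t',T),('s',S))})
    for k,(c,m) in zip('ts',obs):
        big=globals().setdefault('B'+k,cv2.resize(V[k],None,fx=4,fy=4,interpolation=cv2.INTER_CUBIC))
        cv2.polylines(big,[np.int32(m*4+2)],1,(0,255,0),1);cv2.polylines(big,[np.int32(hull((house if kind==0 else chim)(r.x),c)*4+2)],1,(255,0,255),1)
def cr(b,x,y,w,h): return cv2.resize(b[y*4:(y+h)*4,x*4:(x+w)*4],(400,300))
o=np.vstack([np.hstack([cr(Bt,270,185,140,70),cr(Bt,140,175,80,60)]),np.hstack([cr(Bs,50,170,170,110),cr(Bs,280,150,110,80)])])
cv2.imwrite('pics/fit1.png',o)
E
python3 m.py
```

```text
HB [281 209  28  35 677] [180 180  33  52 941]
0.06783867312889891 [ 0.47543878 -0.15417866] -13.937950832390719
0.0678387770649207 [ 0.47543384 -0.15418408] 166.05719883418368
[0.033412755227861135]
[0.03442602183705956]
HY [372 195  29  34 622] [  64  211   42   54 1344]
0.23063928735236117 [ 0.51398952 -0.42994614] 17.23130259999288
0.2306396080628499 [ 0.5139894  -0.42994718] 17.22958086019231
[0.17680627125375536]
[0.05383333680909452]
RB [160 201  11  17 145] [346 167  17  28 389]
0.15843481659089698 [0.55396637 0.22590623 0.05164402] 9.088211111426654
[0.09928642813830402]
[0.05914838845259296]
RY [197 195  12  17 151] [305 172  27  38 541]
0.5855722514727698 [0.56943655 0.11781847 0.05453228] 5.842240184692214
[0.05297872908034085]
[0.532593522392429]
```

View pics/fit1.png

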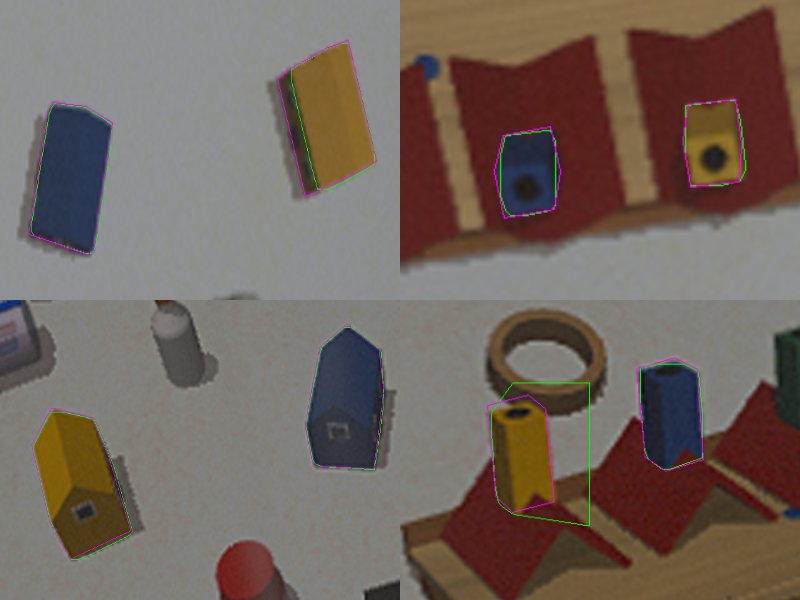

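```bash
cat >> h.py <<'E'
def roofpose(p,y): # p chimney grip-frame: roof origin & yaw rad
    return rot_roof(y).as_matrix()
def tool_from_roof(Rr,o,zg): # TCP at roof z=zg; tool y=-roof y
    return np.column_stack([Rr[:,0],-Rr[:,1],-Rr[:,2]]), o+Rr[:,2]*zg
def go(Rt,pt,s=None):
    from rig import read_state
    s=s or read_state();Rc=np.array(s['tcp_rot']);pc=np.array(s['position'])
    rv=R.from_matrix(Rc.T@Rt).as_rotvec(degrees=True)/5;t=Rc.T@(np.array(pt)-pc)/.03
    print('row',np.round(np.r_[rv,t],2).tolist(),'turn',round(np.linalg.norm(rv)*5,1),'dist',round(np.linalg.norm(t)*30,1))
E
python3 - <<'E'
from h import *
from rig import optics,read_state
T,S=cam('top'),cam('scene')
Y2=((15,150,40),(32,255,255))
ob=[(0,T,mask(T['image'],(203,205),Y2,20)[0]),(0,S,mask(S['image'],(312,192),Y2,20)[0]),(1,T,mask(T['image'],(166,209),BLU,20)[0]),(1,S,mask(S['image'],(354,181),BLU,20)[0])]
def o(p,k): y=p[3];return p[:3]+k*.106*np.array([-np.sin(y),np.cos(y),0])
L=lambda p:sum(iou_loss(hull(chim([*o(p,k),p[3]]),c),m) for k,c,m in ob)
p=np.array([.567,.12,.052,.148])
for _ in range(4): r=minimize(L,p,method='Nelder-Mead',options=dict(xatol=1e-6,fatol=1e-6,initial_simplex=np.vstack([p]+[p+d for d in np.diag([.006,.006,.006,.05])])));p=r.x
print(r.fun,p,np.degrees(p[3]),o(p,1))
w=optics.capture('wrist');print(np.round(w['T_tool_cam'],4),w['intrinsics'],w['k1'])
Rt,pt=tool_from_roof(roofpose(0,p[3]),p[:3],.058+.1);print(pt);go(Rt,pt)
E
```

```text
0.26917695721306534 [0.56963063 0.12028529 0.05166063 0.14456022] 8.282690376697401 [0.55436057 0.22517964 0.05166063]
[[ 2.000e-04 -9.552e-01 -2.960e-01  8.100e-02]
 [ 1.000e+00  3.000e-04 -2.000e-04 -3.000e-04]
 [ 3.000e-04 -2.960e-01  9.552e-01 -1.623e-01]
 [ 0.000e+00  0.000e+00  0.000e+00  1.000e+00]] [[264.72500885   0.         258.8226636 ]
 [  0.         264.72500885 190.24341606]
 [  0.           0.           1.        ]] -0.005472137769905181
[0.49622784 0.10959963 0.19116635]
row [-0.44, 5.59, 1.71, 16.88, -19.47, 1.06] turn 29.3 dist 773.7
```

>>> send_rows(
  commands=[
    [-0.4, 5.6, 1.7, 16.9, -19.5, 1.0, 1],
    [-0.4, 5.6, 1.7, 16.9, -19.5, 1.0, 1],
    [-0.4, 5.6, 1.7, 16.9, -19.5, 1.0, 1],
    [-0.4, 5.6, 1.7, 16.9, -19.5, 1.0, 1],
    [-0.4, 5.6, 1.7, 16.9, -19.5, 1.0, 1],
    [-0.4, 5.6, 1.7, 16.9, -19.5, 1.0, 1],
    [-0.4, 5.6, 1.7, 16.9, -19.5, 1.0, 1],
    [-0.4, 5.6, 1.7, 16.9, -19.5, 1.0, 1],
    [-0.4, 5.6, 1.7, 16.9, -19.5, 1.0, 1],
    [-0.4, 5.6, 1.7, 16.9, -19.5, 1.0, 1],
    [-0.4, 5.6, 1.7, 16.9, -19.5, 1.0, 1],
    [-0.4, 5.6, 1.7, 16.9, -19.5, 1.0, 1],
    [-0.4, 5.6, 1.7, 16.9, -19.5, 1.0, 1],
    [-0.4, 5.6, 1.7, 16.9, -19.5, 1.0, 1],
    [-0.4, 5.6, 1.7, 16.9, -19.5, 1.0, 1],
    [-0.4, 5.6, 1.7, 16.9, -19.5, 1.0, 1],
    [-0.4, 5.6, 1.7, 16.9, -19.5, 1.0, 1],
    [-0.4, 5.6, 1.7, 16.9, -19.5, 1.0, 1],
    [-0.4, 5.6, 1.7, 16.9, -19.5, 1.0, 1],
    [-0.4, 5.6, 1.7, 16.9, -19.5, 1.0, 1],
  ],
)

```text
time_s: 1.82
position: [0.4972, 0.1125, 0.1926]
tcp_rot: [[0.873, 0.148, 0.465], [0.129, -0.989, 0.071], [0.471, -0.002, -0.882]]
force: [0.0, -0.2, 0.2]
opening: 1.003
grasp_force: 0.0
```

>>> send_rows(
  commands=[
    [0, 0, 0, 0, 0, 0, 1],
    [0, 0, 0, 0, 0, 0, 1],
    [0, 0, 0, 0, 0, 0, 1],
  ],
)

```text
time_s: 2.07
position: [0.496, 0.1099, 0.1923]
tcp_rot: [[0.874, 0.146, 0.464], [0.128, -0.989, 0.07], [0.469, -0.002, -0.883]]
force: [0.4, 0.2, 0.5]
opening: 1.0
grasp_force: 0.0
```

```bash
cat >> h.py <<'E'
def wrist(name):
    from rig import optics,read_state
    s=read_state();w=optics.capture('wrist');M=np.eye(4);M[:3,:3]=s['tcp_rot'];M[:3,3]=s['position']
    w['extrinsics']=np.linalg.inv(M@w['T_tool_cam']);np.savez(name+'.npz',**w)
    cv2.imwrite(f'pics/{name}.png',w['image']);return w,s
E
python3 - <<'E'
from h import *
w,s=wrist('w1');print(s['time_s'],s['position'],s['force'])
Rr=roofpose(0,.1446);o=np.array([.5696,.1203,.0517])
go(*tool_from_roof(Rr,o,.158))
b=cv2.resize(w['image'],(800,600),interpolation=cv2.INTER_CUBIC)
f=800/512
for k in(0,1):
    oo=o+k*.106*Rr[:,1]
    top=np.array([[x,y,.095] for x,y in((-.014,-.014),(.014,-.014),(.014,.014),(-.014,.014))])
    cv2.polylines(b,[np.int32((proj((Rr@top.T).T+oo,w)+.5)*f)],1,(255,0,255),1)
    rr=np.array([[-.054,0,.048],[.054,0,.048],[.054,.044,.004],[-.054,.044,.004],[-.054,-.044,.004],[.054,-.044,.004]])
    cv2.polylines(b,[np.int32((proj((Rr@rr.T).T+oo,w)+.5)*f)],1,(0,255,0),1)
cv2.imwrite('pics/w1b.png',b)
E
```

```text
2.0667 [0.49596192 0.10986918 0.19227769] [0.35417825 0.15267235 0.53067597]
row [-0.02, 0.0, -0.01, -0.01, -0.01, 0.04] turn 0.1 dist 1.2
```

View pics/w1b.png

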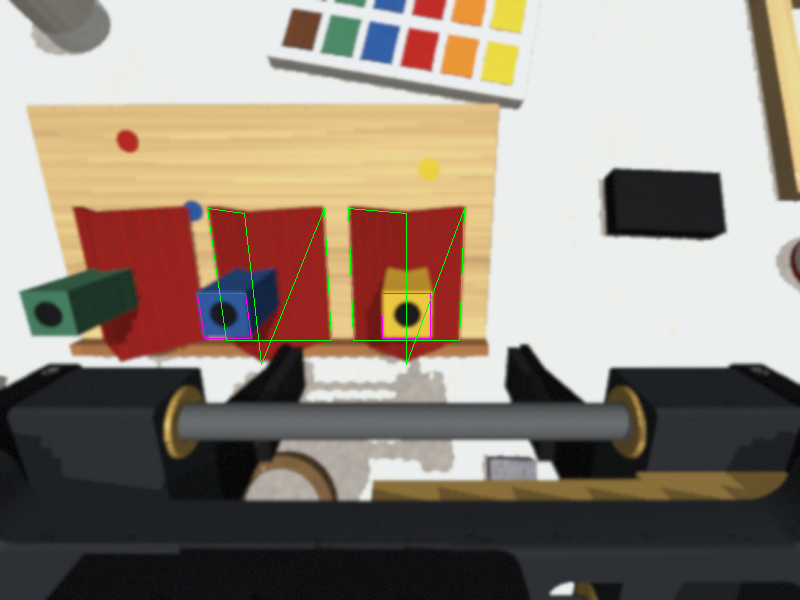

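>>> send_rows(
  commands=[
    [0, 0, 0, 0, 0, 0.6, 1],
    [0, 0, 0, 0, 0, 1.2, 1],
    [0, 0, 0, 0, 0, 1.8, 1],
    [0, 0, 0, 0, 0, 2.4, 1],
    [0, 0, 0, 0, 0, 2.8, 1],
    [0, 0, 0, 0, 0, 3.1, 1],
    [0, 0, 0, 0, 0, 3.35, 1],
    [0, 0, 0, 0, 0, 3.35, 1],
    [0, 0, 0, 0, 0, 3.35, 0.5],
    [0, 0, 0, 0, 0, 3.35, 0.35],
    [0, 0, 0, 0, 0, 3.35, 0.2],
    [0, 0, 0, 0, 0, 3.35, 0.2],
    [0, 0, 0, 0, 0, 3.35, 0.2],
    [0, 0, 0, 0, 0, 3.35, 0.2],
    [0, 0, 0, 0, 0, 3.35, 0.2],
  ],
)

```text
time_s: 3.37
position: [0.5433, 0.1172, 0.1041]
tcp_rot: [[0.873, 0.146, 0.465], [0.128, -0.989, 0.07], [0.47, -0.002, -0.882]]
force: [0.6, -0.4, -0.2]
opening: 0.555
grasp_force: 0.0
```

>>> send_rows(
  commands=[
    [0, 0, 0, 0, 0, 0, 0.2],
    [0, 0, 0, 0, 0, 0, 0.2],
    [0, 0, 0, 0, 0, 0, 0.2],
    [0, 0, 0, 0, 0, 0, 0.2],
    [0, 0, 0, 0, 0, 0, 0.2],
    [0, 0, 0, 0, 0, 0, 0.2],
    [0, 0, 0, 0, 0, 0, 0.2],
    [0, 0, 0, 0, 0, 0, 0.2],
  ],
)

```text
time_s: 4.03
position: [0.5432, 0.117, 0.1038]
tcp_rot: [[0.873, 0.145, 0.465], [0.127, -0.989, 0.07], [0.47, -0.002, -0.883]]
force: [0.1, -0.7, 0.7]
opening: 0.323
grasp_force: 30.0
```

>>> send_rows(
  commands=[
    [0, 0, 0, 0, 0, -0.2, 0.2],
    [0, 0, 0, 0, 0, -0.5, 0.2],
    [0, 0, 0, 0, 0, -1, 0.2],
    [0, 0, 0, 0, 0, -1.6, 0.2],
    [0, 0, 0, 0, 0, -2.3, 0.2],
    [0, 0, 0, 0, 0, -3, 0.2],
    [0, 0, 0, 0, 0, -3.6, 0.2],
    [0, 0, 0, 0, 0, -3.9, 0.2],
    [0, 0, 0, 0, 0, -4, 0.2],
    [0, 0, 0, 0, 0, -4, 0.2],
    [0, 0, 0, 0, 0, -4, 0.2],
  ],
)

```text
time_s: 4.95
position: [0.4874, 0.1088, 0.2094]
tcp_rot: [[0.874, 0.145, 0.464], [0.127, -0.989, 0.07], [0.47, -0.002, -0.883]]
force: [0.1, 0.3, -1.0]
opening: 0.318
grasp_force: 30.0
```

```bash
python3 - <<'E'
from h import *
w,s=wrist('w2');print(s['time_s'],s['position'],s['force'],s['opening'])
Rt=np.array(s['tcp_rot']);p=np.array(s['position'])
Rr=np.column_stack([Rt[:,0],-Rt[:,1],-Rt[:,2]])
b=cv2.resize(w['image'],(800,600),interpolation=cv2.INTER_CUBIC);f=800/512
o=p-Rr[:,2]*.058
top=np.array([[x,y,.095] for x,y in((-.014,-.014),(.014,-.014),(.014,.014),(-.014,.014))])
cv2.polylines(b,[np.int32((proj((Rr@top.T).T+o,w)+.5)*f)],1,(255,0,255),1)
rr=np.array([[-.054,0,.048],[.054,0,.048],[.054,.044,.004],[-.054,.044,.004],[-.054,0,.048],[-.054,-.044,.004],[.054,-.044,.004],[.054,0,.048]])
cv2.polylines(b,[np.int32((proj((Rr@rr.T).T+o,w)+.5)*f)],1,(0,255,0),1)
cv2.imwrite('pics/w2b.png',b)
E
```

```text
4.95 [0.48738048 0.10875038 0.20942483] [ 0.10380076  0.29694439 -1.00679625] 0.318449335553169
```

View pics/w2b.png

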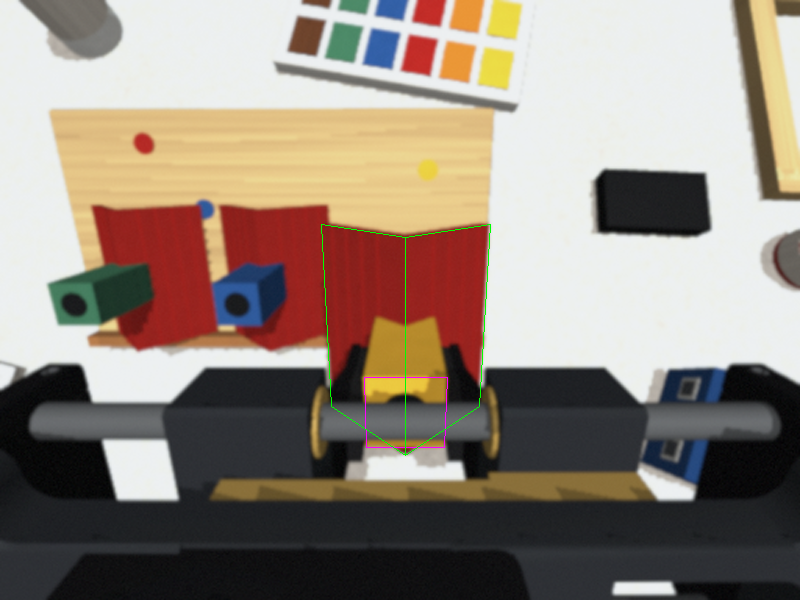

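```bash
python3 - <<'E'
from h import *
y=np.radians(17.2);Rr=R.from_euler('z',y).as_matrix()
go(*tool_from_roof(Rr,np.array([.514,-.430,0])-.12*Rr[:,0],.23))
E
```

```text
row [0.4, -5.58, -1.74, -4.67, 18.51, -3.32] turn 29.3 dist 581.3
```

>>> send_rows(
  commands=[
    [0.1, -1, -0.2, -0.5, 0.6, -1.2, 0.2],
    [0.4, -5.6, -1.75, -4.7, 18.5, -3.3, 0.2],
    [0.4, -5.6, -1.75, -4.7, 18.5, -3.3, 0.2],
    [0.4, -5.6, -1.75, -4.7, 18.5, -3.3, 0.2],
    [0.4, -5.6, -1.75, -4.7, 18.5, -3.3, 0.2],
    [0.4, -5.6, -1.75, -4.7, 18.5, -3.3, 0.2],
    [0.4, -5.6, -1.75, -4.7, 18.5, -3.3, 0.2],
    [0.4, -5.6, -1.75, -4.7, 18.5, -3.3, 0.2],
    [0.4, -5.6, -1.75, -4.7, 18.5, -3.3, 0.2],
    [0.4, -5.6, -1.75, -4.7, 18.5, -3.3, 0.2],
    [0.4, -5.6, -1.75, -4.7, 18.5, -3.3, 0.2],
    [0.4, -5.6, -1.75, -4.7, 18.5, -3.3, 0.2],
    [0.4, -5.6, -1.75, -4.7, 18.5, -3.3, 0.2],
    [0.4, -5.6, -1.75, -4.7, 18.5, -3.3, 0.2],
    [0.4, -5.6, -1.75, -4.7, 18.5, -3.3, 0.2],
    [0.4, -5.6, -1.75, -4.7, 18.5, -3.3, 0.2],
    [0.4, -5.6, -1.75, -4.7, 18.5, -3.3, 0.2],
    [0.4, -5.6, -1.75, -4.7, 18.5, -3.3, 0.2],
    [0.4, -5.6, -1.75, -4.7, 18.5, -3.3, 0.2],
    [0.4, -5.6, -1.75, -4.7, 18.5, -3.3, 0.2],
  ],
)

```text
time_s: 6.67
position: [0.3995, -0.4636, 0.2294]
tcp_rot: [[0.955, 0.298, -0.0], [0.298, -0.955, 0.0], [-0.0, -0.0, -1.0]]
force: [0.2, -0.1, -0.7]
opening: 0.323
grasp_force: 30.0
```

>>> send_rows(
  commands=[
    [0, 0, 0, 0, 0, 0, 0.2],
    [0, 0, 0, 0, 0, 0, 0.2],
    [0, 0, 0, 0, 0, 0, 0.2],
  ],
)

```text
time_s: 6.92
position: [0.3993, -0.4648, 0.23]
tcp_rot: [[0.955, 0.297, 0.0], [0.297, -0.955, -0.001], [-0.0, 0.001, -1.0]]
force: [0.2, -0.2, -1.8]
opening: 0.317
grasp_force: 30.0
```

```bash
cat >> h.py <<'E'
RR=np.array([[-.054,0,.048],[.054,0,.048],[.054,.044,.004],[-.054,.044,.004],[-.054,0,.048],[-.054,-.044,.004],[.054,-.044,.004],[.054,0,.048]])
HW=HOUSE[[0,2,4,3,1,0,5,7,2,4,9,7,9,8,3,1,6,8]]
def look(name,hp,off=(0,0)):
    w,s=wrist(name);print(s['time_s'],s['position'],s['force'],s['opening'])
    Rt=np.array(s['tcp_rot']);p=np.array(s['position']);Rr=np.column_stack([Rt[:,0],-Rt[:,1],-Rt[:,2]])
    b=cv2.resize(w['image'],(800,600),interpolation=cv2.INTER_CUBIC);f=800/512
    o=p-Rr[:,2]*.058
    for P,c in(((Rr@RR.T).T+o,(0,255,0)),(R.from_euler('z',hp[2]).apply(HW)+[hp[0],hp[1],0],(255,0,255))):
        cv2.polylines(b,[np.int32((proj(P,w)+.5)*f)],0,c,1)
    cv2.imwrite(f'pics/{name}b.png',b);return w,s
E
python3 - <<'E'
from h import *
look('w3',(.514,-.43,np.radians(17.2)))
E
```

```text
6.9167 [ 0.39933357 -0.46482012  0.23000289] [ 0.19367254 -0.15183976 -1.78289403] 0.31683083720384575
```

View pics/w3b.png

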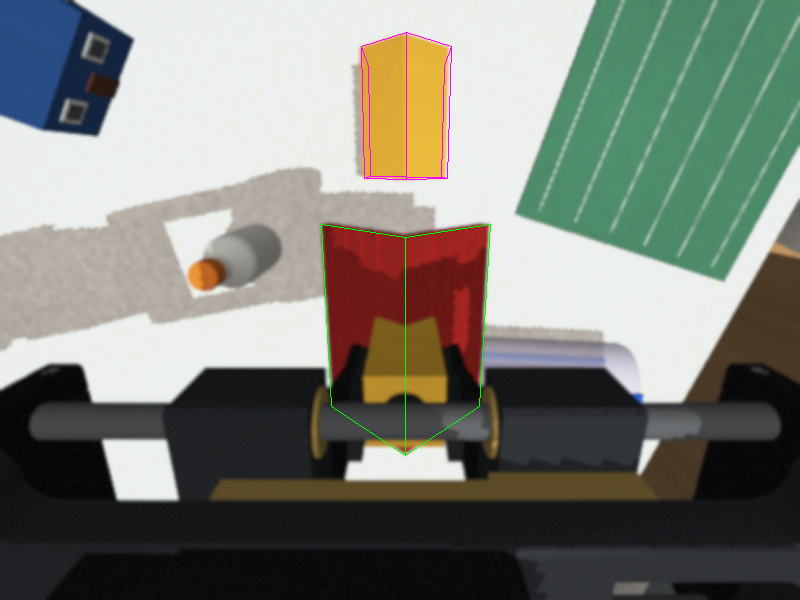

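```bash
cat >> h.py <<'E'
def refine(npz,hp,rng,s_rot,s_pos,tz=None):
    w=dict(np.load(npz));f=512/800
    c=proj(house(hp).mean(0)[None],w)[0].astype(int)
    m,st=mask(w['image'],tuple(c),rng,60)
    r=fit(house,list(hp),[(w,m)],np.array([.003,.003,.03]))
    print('house',st,round(r.fun,4),np.round(r.x[:2],4),np.degrees(r.x[2]).round(2))
    # roof far edge: rows where redness begins, against model
    Rr=np.column_stack([s_rot[:,0],-s_rot[:,1],-s_rot[:,2]]);o=s_pos-Rr[:,2]*.058
    I=w['image'].astype(float);red=I[:,:,2]-(I[:,:,0]+I[:,:,1])/2
    for y in(-.035,-.025,-.012,.012,.025,.035):
        es=[]
        q=[proj((Rr@np.array([x,y,.048-abs(y)])+o)[None],w)[0] for x in np.linspace(.044,.064,81)]
        v=[cv2.getRectSubPix(red.astype(np.float32),(1,1),tuple(map(float,k)))[0,0] for k in q]
        hi,lo=np.median(v[:15]),np.median(v[-15:]);i=np.argmax(np.array(v)<(hi+lo)/2)
        es.append(np.linspace(.044,.064,81)[i]-.054);print('y',y,'far edge offset mm',np.round(np.array(es)*1e3,2),round(hi),round(lo))
    return r.x
E
python3 - <<'E'
from h import *
from rig import read_state
s=read_state()
x=refine('w3.npz',(.514,-.43,np.radians(17.2)),YEL,np.array(s['tcp_rot']),np.array(s['position']))
E
```

```text
house [ 230   22   57   92 4762] 0.0166 [ 0.5129 -0.4282] 17.48
y -0.035 far edge offset mm [1.] 125 2
y -0.025 far edge offset mm [1.] 125 -3
y -0.012 far edge offset mm [1.25] 133 8
y 0.012 far edge offset mm [1.] 119 10
y 0.025 far edge offset mm [1.] 112 10
y 0.035 far edge offset mm [1.] 112 10
```

```bash
python3 - <<'E'
from h import *
Rr=R.from_euler('z',17.4,degrees=True).as_matrix()
go(*tool_from_roof(Rr,np.array([.5125,-.4294,0]),.145))
E
```

```text
row [0.02, 0.0, -0.02, 3.96, -0.01, 2.83] turn 0.1 dist 146.0
```

>>> send_rows(
  commands=[
    [0, 0, 0, 1, 0, 0.2, 0.2],
    [0, 0, 0, 2, 0, 0.5, 0.2],
    [0, 0, -0.02, 3, 0, 0.9, 0.2],
    [0, 0, -0.02, 3.7, 0, 1.5, 0.2],
    [0, 0, -0.02, 3.96, 0, 2.1, 0.2],
    [0, 0, -0.02, 3.96, -0.01, 2.6, 0.2],
    [0, 0, -0.02, 3.96, -0.01, 2.83, 0.2],
    [0, 0, -0.02, 3.96, -0.01, 2.83, 0.2],
    [0, 0, -0.02, 3.96, -0.01, 2.83, 0.2],
    [0, 0, -0.02, 3.96, -0.01, 2.83, 0.2],
  ],
)

```text
time_s: 7.8
position: [0.5126, -0.4309, 0.146]
tcp_rot: [[0.955, 0.297, 0.002], [0.297, -0.955, -0.003], [0.001, 0.003, -1.0]]
force: [-0.7, -0.3, -1.3]
opening: 0.319
grasp_force: 30.0
```

```bash
python3 - <<'E'
from h import *
w,s=look('w4',(.5133,-.4289,np.radians(17.4)))
print(np.round(s['tcp_rot'],4))
b=cv2.imread('pics/w4b.png')[120:480,260:560];cv2.imwrite('pics/w4c.png',cv2.resize(b,(660,600)))
Rr=R.from_euler('z',17.4,degrees=True).as_matrix()
go(*tool_from_roof(Rr,np.array([.5125,-.4294,0]),.1104),s)
E
```

```text
7.8 [ 0.51258262 -0.43087455  0.1460375 ] [-0.74956885 -0.32235835 -1.27320998] 0.3187734869831004
[[ 9.547e-01  2.974e-01  1.600e-03]
 [ 2.975e-01 -9.547e-01 -2.800e-03]
 [ 7.000e-04  3.100e-03 -1.000e+00]]
row [0.04, -0.01, -0.02, 0.01, -0.05, 1.19] turn 0.2 dist 35.7
```

View pics/w4b.png

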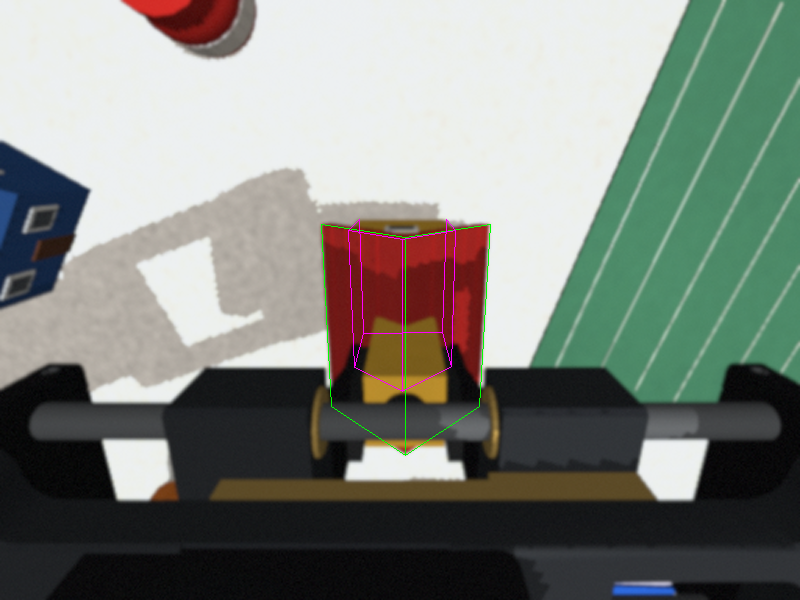

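>>> send_rows(
  commands=[
    [0.03, 0, -0.02, 0.01, -0.06, 0.2, 0.2],
    [0.03, 0, -0.02, 0.01, -0.06, 0.45, 0.2],
    [0.03, 0, -0.02, 0.01, -0.06, 0.7, 0.2],
    [0.03, 0, -0.02, 0.01, -0.06, 0.85, 0.2],
    [0.03, 0, -0.02, 0.01, -0.06, 0.95, 0.2],
    [0.03, 0, -0.02, 0.01, -0.06, 0.95, 0.2],
    [0.03, 0, -0.02, 0.01, -0.06, 0.95, 0.2],
  ],
)

```text
time_s: 8.43
position: [0.5121, -0.428, 0.1158]
tcp_rot: [[0.954, 0.3, -0.001], [0.3, -0.954, 0.002], [-0.0, -0.002, -1.0]]
force: [-0.1, 0.2, -1.3]
opening: 0.322
grasp_force: 30.0
```

```bash
python3 - <<'E'
from h import *
from rig import optics,read_state
s=read_state();print(s['position'],s['force'],s['moment'])
Rr=R.from_euler('z',17.4,degrees=True).as_matrix()
go(*tool_from_roof(Rr,np.array([.5125,-.4289,0]),.1104),s)
ims=[]
for n,(x,y,w,h) in(('scene',(50,150,90,120)),('top',(340,160,80,107))):
    c=optics.capture(n);ims.append(cv2.resize(c['image'][y:y+h,x:x+w],(400,533),interpolation=cv2.INTER_CUBIC))
cv2.imwrite('pics/p1.png',np.hstack(ims))
E
```

```text
[ 0.51208954 -0.42804482  0.11583017] [-0.11120244  0.21781668 -1.27594856] [-0.00045046  0.01061339 -0.03851901]
row [-0.03, 0.0, 0.01, 0.0, 0.03, 0.18] turn 0.1 dist 5.5
```

View pics/p1.png

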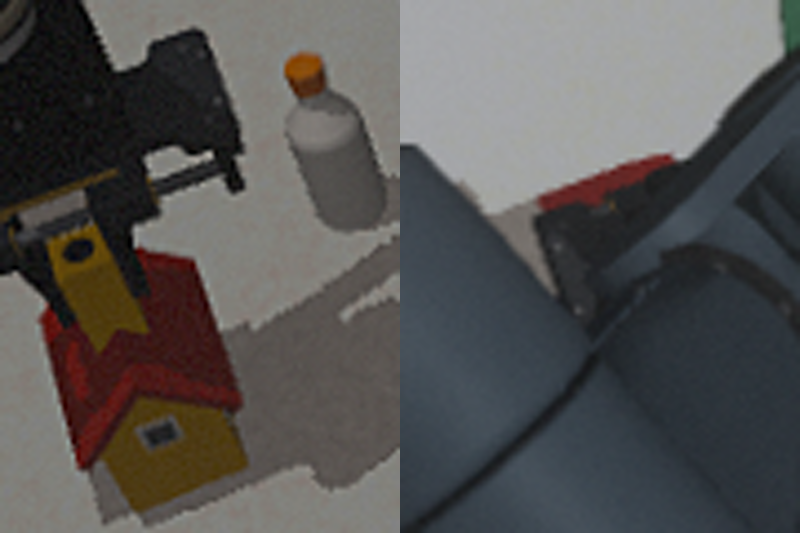

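>>> send_rows(
  commands=[
    [-0.03, 0, 0, 0, 0.02, 0.03, 0.2],
    [-0.03, 0, 0, 0, 0.02, 0.06, 0.2],
    [-0.03, 0, 0, 0, 0.02, 0.09, 0.2],
    [-0.03, 0, 0, 0, 0.02, 0.12, 0.2],
    [-0.03, 0, 0, 0, 0.02, 0.14, 0.2],
    [-0.03, 0, 0, 0, 0.02, 0.14, 0.2],
    [-0.03, 0, 0, 0, 0.02, 0.14, 0.2],
  ],
)

```text
time_s: 9.12
position: [0.5123, -0.4287, 0.112]
tcp_rot: [[0.954, 0.3, 0.0], [0.3, -0.954, -0.001], [-0.0, 0.001, -1.0]]
force: [-0.7, -0.3, -1.3]
opening: 0.321
grasp_force: 30.0
```

>>> send_rows(
  commands=[
    [0, 0, 0, 0, 0, 0.02, 0.2],
    [0, 0, 0, 0, 0, 0.04, 0.2],
    [0, 0, 0, 0, 0, 0.04, 0.2],
  ],
)

```text
time_s: 9.37
position: [0.5124, -0.4288, 0.1109]
tcp_rot: [[0.954, 0.3, 0.0], [0.3, -0.954, -0.001], [-0.0, 0.001, -1.0]]
force: [-0.1, 0.6, -1.2]
opening: 0.318
grasp_force: 30.0
```

>>> send_rows(
  commands=[
    [0, 0, 0, 0, 0, 0.02, 0.2],
    [0, 0, 0, 0, 0, 0.02, 0.2],
    [0, 0, 0, 0, 0, 0.02, 0.2],
  ],
)

```text
time_s: 9.62
position: [0.5125, -0.4289, 0.1106]
tcp_rot: [[0.954, 0.3, 0.001], [0.3, -0.954, -0.002], [0.0, 0.002, -1.0]]
force: [0.3, -0.3, 0.0]
opening: 0.317
grasp_force: 30.0
```

>>> send_rows(
  commands=[
    [0, 0, 0, 0, 0, 0.02, 0.2],
    [0, 0, 0, 0, 0, 0.02, 0.2],
    [0, 0, 0, 0, 0, 0.02, 0.2],
  ],
)

```text
time_s: 9.87
position: [0.5125, -0.429, 0.1105]
tcp_rot: [[0.954, 0.3, 0.001], [0.3, -0.954, -0.002], [0.0, 0.002, -1.0]]
force: [-1.8, 0.9, 4.8]
opening: 0.32
grasp_force: 30.0
```

>>> send_rows(
  commands=[
    [0, 0, 0, 0, 0, 0.01, 0.2],
    [0, 0, 0, 0, 0, 0.01, 0.2],
    [0, 0, 0, 0, 0, 0.01, 0.2],
  ],
)

```text
time_s: 10.12
position: [0.5125, -0.429, 0.1105]
tcp_rot: [[0.954, 0.3, 0.001], [0.3, -0.954, -0.002], [0.0, 0.002, -1.0]]
force: [-0.2, -0.3, 6.2]
opening: 0.321
grasp_force: 30.0
```

>>> send_rows(
  commands=[
    [0, 0, 0, 0, 0, -0.01, 0.4],
    [0, 0, 0, 0, 0, -0.01, 0.5],
    [0, 0, 0, 0, 0, -0.01, 0.7],
    [0, 0, 0, 0, 0, -0.01, 0.7],
    [0, 0, 0, 0, 0, -0.01, 0.7],
    [0, 0, 0, 0, 0, -0.01, 0.7],
    [0, 0, 0, 0, 0, -0.01, 0.8],
    [0, 0, 0, 0, 0, -0.01, 0.8],
  ],
)

```text
time_s: 10.78
position: [0.5123, -0.4287, 0.1096]
tcp_rot: [[0.954, 0.3, 0.0], [0.3, -0.954, -0.001], [-0.0, 0.001, -1.0]]
force: [0.2, -0.0, 0.5]
opening: 0.758
grasp_force: 0.0
```

>>> send_rows(
  commands=[
    [0, 0, 0, 0, 0, -0.3, 0.8],
    [0, 0, 0, 0, 0, -0.8, 0.9],
    [0, 0, 0, 0, 0, -1.6, 1],
    [0, 0, 0, 0, 0, -2.4, 1],
    [0, 0, 0, 0, 0, -3.2, 1],
    [0, 0, 0, 0, 0, -3.8, 1],
    [0, 0, 0, 0, 0, -4, 1],
    [0, 0, 0, 0, 0, -4, 1],
  ],
)

```text
time_s: 11.45
position: [0.5132, -0.4295, 0.2325]
tcp_rot: [[0.954, 0.3, 0.004], [0.3, -0.954, -0.005], [0.002, 0.006, -1.0]]
force: [-0.1, 0.5, 0.9]
opening: 0.998
grasp_force: 0.0
```

```bash
python3 - <<'E'
from h import *
from rig import read_state
s=read_state();print(s['time_s'],s['position'],s['opening'],s['force'])
y=.1446;Rr=roofpose(0,y);o=np.array([.5696,.1203,.0517])+.106*Rr[:,1]
print(o);go(*tool_from_roof(Rr,o,.158),s)
E
```

```text
11.45 [ 0.51322387 -0.42950723  0.23248262] 0.9980898290824212 [-0.0637642   0.51540894  0.93389812]
[0.55432576 0.22519374 0.0517    ]
row [-0.38, 5.56, 1.81, 5.41, -20.81, 1.27] turn 29.3 dist 646.1
```

>>> send_rows(
  commands=[
    [-0.4, 5.55, 1.8, 5.4, -20.8, 1.25, 1],
    [-0.4, 5.55, 1.8, 5.4, -20.8, 1.25, 1],
    [-0.4, 5.55, 1.8, 5.4, -20.8, 1.25, 1],
    [-0.4, 5.55, 1.8, 5.4, -20.8, 1.25, 1],
    [-0.4, 5.55, 1.8, 5.4, -20.8, 1.25, 1],
    [-0.4, 5.55, 1.8, 5.4, -20.8, 1.25, 1],
    [-0.4, 5.55, 1.8, 5.4, -20.8, 1.25, 1],
    [-0.4, 5.55, 1.8, 5.4, -20.8, 1.25, 1],
    [-0.4, 5.55, 1.8, 5.4, -20.8, 1.25, 1],
    [-0.4, 5.55, 1.8, 5.4, -20.8, 1.25, 1],
    [-0.4, 5.55, 1.8, 5.4, -20.8, 1.25, 1],
    [-0.4, 5.55, 1.8, 5.4, -20.8, 1.25, 1],
    [-0.4, 5.55, 1.8, 5.4, -20.8, 1.25, 1],
    [-0.4, 5.55, 1.8, 5.4, -20.8, 1.25, 1],
    [-0.4, 5.55, 1.8, 5.4, -20.8, 1.25, 1],
    [-0.4, 5.55, 1.8, 5.4, -20.8, 1.25, 1],
    [-0.4, 5.55, 1.8, 5.4, -20.8, 1.25, 1],
    [-0.4, 5.55, 1.8, 5.4, -20.8, 1.25, 1],
    [-0.4, 5.55, 1.8, 5.4, -20.8, 1.25, 1],
    [-0.4, 5.55, 1.8, 5.4, -20.8, 1.25, 1],
  ],
)

```text
time_s: 13.12
position: [0.4785, 0.2161, 0.1903]
tcp_rot: [[0.876, 0.148, 0.458], [0.13, -0.989, 0.07], [0.464, -0.002, -0.886]]
force: [-0.5, -0.8, -0.2]
opening: 0.998
grasp_force: 0.0
```

```bash
python3 - <<'E'
from h import *
w,s=wrist('w5');p=[.5543,.2252,.0517,.1446]
u=proj(chim(p).mean(0)[None],w)[0].astype(int);m,st=mask(w['image'],tuple(u),BLU,32)
f=lambda q:chim([q[0],q[1],p[2],q[2]]);r=fit(f,[p[0],p[1],p[3]],[(w,m)],np.array([.003,.003,.03]));print(st,r.fun,r.x)
y=.1446;Rr=roofpose(0,y);o=np.array([.5696,.1203,.0517])+.106*Rr[:,1]
go(*tool_from_roof(Rr,o,.058),s)
# yellow result check in top view
from rig import optics
for n in('top','scene'):
    c=optics.capture(n);np.savez(n+'1.npz',**c)
E
```

```text
[ 247  170   31   43 1109] 0.043879368345264846 [0.55521997 0.22531538 0.15078241]
row [-0.04, 0.07, 0.03, 0.1, 0.08, 3.34] turn 0.4 dist 100.3
```

>>> send_rows(
  commands=[
    [-0.04, 0.07, 0.0, 0.12, 0.08, 0.6, 1],
    [-0.04, 0.07, 0.0, 0.12, 0.08, 1.2, 1],
    [-0.04, 0.07, 0.0, 0.12, 0.08, 1.8, 1],
    [-0.04, 0.07, 0.0, 0.12, 0.08, 2.4, 1],
    [-0.04, 0.07, 0.0, 0.12, 0.08, 2.8, 1],
    [-0.04, 0.07, 0.0, 0.12, 0.08, 3.1, 1],
    [-0.04, 0.07, 0.0, 0.12, 0.08, 3.34, 1],
    [-0.04, 0.07, 0.0, 0.12, 0.08, 3.34, 1],
    [-0.04, 0.07, 0.0, 0.12, 0.08, 3.34, 0.5],
    [-0.04, 0.07, 0.0, 0.12, 0.08, 3.34, 0.2],
    [-0.04, 0.07, 0.0, 0.12, 0.08, 3.34, 0.2],
    [-0.04, 0.07, 0.0, 0.12, 0.08, 3.34, 0.2],
    [-0.04, 0.07, 0.0, 0.12, 0.08, 3.34, 0.2],
    [-0.04, 0.07, 0.0, 0.12, 0.08, 3.34, 0.2],
    [-0.04, 0.07, 0.0, 0.12, 0.08, 3.34, 0.2],
    [-0.04, 0.07, 0.0, 0.12, 0.08, 3.34, 0.2],
    [-0.04, 0.07, 0.0, 0.12, 0.08, 3.34, 0.2],
    [-0.04, 0.07, 0.0, 0.12, 0.08, 3.34, 0.2],
    [-0.04, 0.07, 0.0, 0.12, 0.08, 3.34, 0.2],
    [-0.04, 0.07, 0.0, 0.12, 0.08, 3.34, 0.2],
  ],
)

```text
time_s: 14.93
position: [0.5294, 0.2204, 0.1045]
tcp_rot: [[0.873, 0.143, 0.467], [0.126, -0.99, 0.067], [0.472, 0.0, -0.882]]
force: [-0.1, -0.3, -0.2]
opening: 0.322
grasp_force: 30.0
```

>>> send_rows(
  commands=[
    [0, 0, 0, 0, 0, 0, 0.2],
    [0, 0, 0, 0, 0, 0, 0.2],
    [0, 0, 0, 0, 0, 0, 0.2],
    [0, 0, 0, 0, 0, 0, 0.2],
    [0, 0, 0, 0, 0, 0, 0.2],
    [0, 0, 0, 0, 0, 0, 0.2],
  ],
)

```text
time_s: 15.43
position: [0.5295, 0.2204, 0.1045]
tcp_rot: [[0.873, 0.143, 0.467], [0.126, -0.99, 0.067], [0.472, 0.0, -0.882]]
force: [-0.5, 0.3, 0.2]
opening: 0.322
grasp_force: 30.0
```

>>> send_rows(
  commands=[
    [0, 0, 0, 0, 0, -0.2, 0.2],
    [0, 0, 0, 0, 0, -0.5, 0.2],
    [0, 0, 0, 0, 0, -1, 0.2],
    [0, 0, 0, 0, 0, -1.6, 0.2],
    [0, 0, 0, 0, 0, -2.3, 0.2],
    [0, 0, 0, 0, 0, -3, 0.2],
    [0, 0, 0, 0, 0, -3.6, 0.2],
    [0, 0, 0, 0, 0, -3.9, 0.2],
    [0, 0, 0, 0, 0, -4, 0.2],
    [0, 0, 0, 0, 0, -4, 0.2],
  ],
)

```text
time_s: 16.27
position: [0.4734, 0.2122, 0.2107]
tcp_rot: [[0.872, 0.143, 0.467], [0.126, -0.99, 0.067], [0.472, 0.0, -0.881]]
force: [-0.0, -0.1, -0.9]
opening: 0.319
grasp_force: 30.0
```

```bash
python3 - <<'E'
from h import *
from rig import read_state
s=read_state();print(s['position'],s['force'],s['opening'])
Rr=R.from_euler('z',-13.94,degrees=True).as_matrix()
go(*tool_from_roof(Rr,np.array([.4754,-.1542,0])-.12*Rr[:,0],.23),s)
E
```

```text
[0.47337225 0.21222926 0.2107237 ] [-0.00099898 -0.1459074  -0.9357036 ] 0.3186693856033979
row [-1.09, -5.57, 4.34, -4.44, 10.59, -3.11] turn 35.7 dist 356.9
```

>>> send_rows(
  commands=[
    [0, 0, 0, -0.5, 0.6, -1.2, 0.2],
    [-1.1, -5.57, 4.34, -3.9, 10.85, -2.82, 0.2],
    [-1.1, -5.57, 4.34, -3.9, 10.85, -2.82, 0.2],
    [-1.1, -5.57, 4.34, -3.9, 10.85, -2.82, 0.2],
    [-1.1, -5.57, 4.34, -3.9, 10.85, -2.82, 0.2],
    [-1.1, -5.57, 4.34, -3.9, 10.85, -2.82, 0.2],
    [-1.1, -5.57, 4.34, -3.9, 10.85, -2.82, 0.2],
    [-1.1, -5.57, 4.34, -3.9, 10.85, -2.82, 0.2],
    [-1.1, -5.57, 4.34, -3.9, 10.85, -2.82, 0.2],
    [-1.1, -5.57, 4.34, -3.9, 10.85, -2.82, 0.2],
    [-1.1, -5.57, 4.34, -3.9, 10.85, -2.82, 0.2],
    [-1.1, -5.57, 4.34, -3.9, 10.85, -2.82, 0.2],
    [-1.1, -5.57, 4.34, -3.9, 10.85, -2.82, 0.2],
    [-1.1, -5.57, 4.34, -3.9, 10.85, -2.82, 0.2],
    [-1.1, -5.57, 4.34, -3.9, 10.85, -2.82, 0.2],
    [-1.1, -5.57, 4.34, -3.9, 10.85, -2.82, 0.2],
  ],
)

```text
time_s: 17.6
position: [0.3786, -0.1293, 0.2299]
tcp_rot: [[0.971, -0.239, -0.001], [-0.239, -0.971, -0.001], [-0.001, 0.002, -1.0]]
force: [0.3, -0.1, -1.3]
opening: 0.318
grasp_force: 30.0
```

```bash
python3 - <<'E'
from h import *
hp=(.4754,-.1542,np.radians(-13.94))
w,s=look('w6',hp)
x=refine('w6.npz',hp,BLU,np.array(s['tcp_rot']),np.array(s['position']))
E
```

```text
17.6 [ 0.37862734 -0.12928234  0.22990072] [ 0.27948708 -0.10979144 -1.30234855] 0.31788157386248506
house [ 231   45   56   89 4513] 0.0078 [ 0.4742 -0.1524] -14.25
y -0.035 far edge offset mm [-1.] 122 -1
y -0.025 far edge offset mm [-1.] 121 -2
y -0.012 far edge offset mm [-0.75] 129 -3
y 0.012 far edge offset mm [-0.5] 123 -3
y 0.025 far edge offset mm [-0.75] 113 -2
y 0.035 far edge offset mm [-0.75] 117 -3
```

View pics/w6b.png

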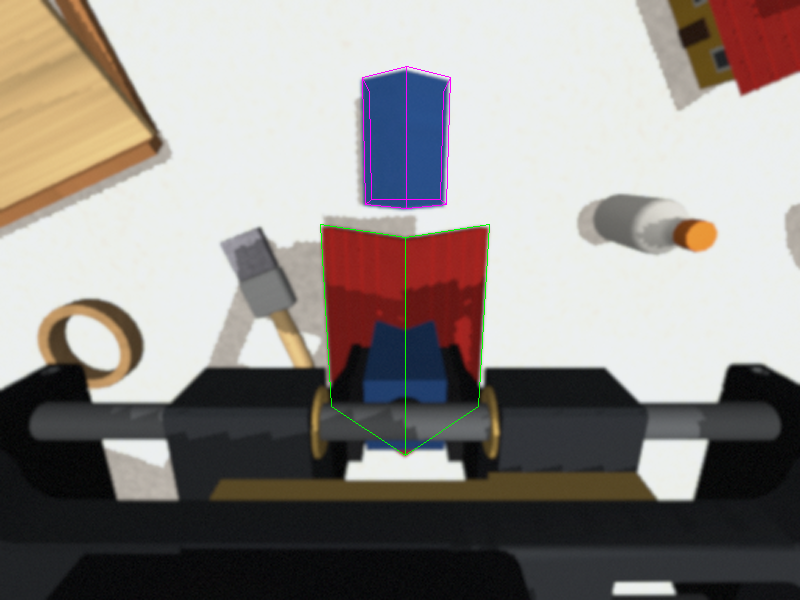

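```bash
python3 - <<'E'
from h import *
from rig import read_state
s=read_state();print(s['position'])
Rr=R.from_euler('z',-14.2,degrees=True).as_matrix()
go(*tool_from_roof(Rr,np.array([.4748,-.1529,0]),.145),s)
E
```

```text
[ 0.37862525 -0.12947088  0.22993491]
row [0.02, 0.01, 0.08, 3.3, -0.01, 2.83] turn 0.4 dist 130.4
```

>>> send_rows(
  commands=[
    [0.02, 0, 0.08, 1, 0, 0.2, 0.2],
    [0.02, 0, 0.08, 2, 0, 0.5, 0.2],
    [0.02, 0, 0.08, 2.8, 0, 0.9, 0.2],
    [0.02, 0, 0.08, 3.2, 0, 1.5, 0.2],
    [0.02, 0, 0.08, 3.3, -0.01, 2.1, 0.2],
    [0.02, 0, 0.08, 3.3, -0.01, 2.6, 0.2],
    [0.02, 0, 0.08, 3.3, -0.01, 2.83, 0.2],
    [0.02, 0, 0.08, 3.3, -0.01, 2.83, 0.2],
    [0.02, 0, 0.08, 3.3, -0.01, 2.83, 0.2],
    [0.02, 0, 0.08, 3.3, -0.01, 2.83, 0.2],
    [0.02, 0, 0.08, 3.3, -0.01, 2.83, 0.2],
    [0.02, 0, 0.08, 3.3, -0.01, 2.83, 0.2],
  ],
)

```text
time_s: 18.65
position: [0.475, -0.1543, 0.1459]
tcp_rot: [[0.969, -0.248, 0.001], [-0.248, -0.969, -0.001], [0.001, 0.0, -1.0]]
force: [-0.4, 0.9, -1.3]
opening: 0.322
grasp_force: 30.0
```

```bash
python3 - <<'E'
from h import *
from rig import read_state
s=read_state();print(s['position'],s['force'],s['moment'])
Rr=R.from_euler('z',-14.2,degrees=True).as_matrix()
go(*tool_from_roof(Rr,np.array([.4748,-.1529,0]),.1155),s)
E
```

```text
[ 0.47500317 -0.15430303  0.14589614] [-0.38741765  0.87085968 -1.30434587] [0.05881639 0.08056769 0.06163512]
row [0.0, -0.02, -0.03, -0.02, -0.04, 1.01] turn 0.2 dist 30.4
```

>>> send_rows(
  commands=[
    [0, 0, -0.02, 0, -0.02, 0.2, 0.2],
    [0, 0, -0.02, 0, -0.02, 0.45, 0.2],
    [0, 0, -0.02, 0, -0.02, 0.7, 0.2],
    [0, 0, -0.02, 0, -0.02, 0.85, 0.2],
    [0, 0, -0.02, 0, -0.02, 0.95, 0.2],
    [0, 0, -0.02, 0, -0.02, 1, 0.2],
    [0, 0, -0.02, 0, -0.02, 1, 0.2],
    [0, 0, -0.02, 0, -0.02, 1, 0.2],
    [0, 0, -0.02, 0, -0.02, 1, 0.2],
  ],
)

```text
time_s: 19.4
position: [0.4749, -0.1535, 0.1151]
tcp_rot: [[0.969, -0.246, -0.0], [-0.246, -0.969, 0.0], [-0.0, -0.0, -1.0]]
force: [0.0, -0.5, -1.4]
opening: 0.32
grasp_force: 30.0
```

```bash
python3 - <<'E'
from h import *
from rig import read_state
s=read_state();print(s['position'],s['force'],s['moment'])
Rr=R.from_euler('z',-14.2,degrees=True).as_matrix()
go(*tool_from_roof(Rr,np.array([.4748,-.1529,0]),.1114),s)
E
```

```text
[ 0.47485567 -0.15351382  0.11506542] [ 0.00256316 -0.54564521 -1.41622028] [0.13709078 0.03174332 0.02123313]
row [-0.0, 0.0, -0.01, -0.01, -0.02, 0.12] turn 0.0 dist 3.7
```

>>> send_rows(
  commands=[
    [0, 0, 0, 0, -0.01, 0.03, 0.2],
    [0, 0, 0, 0, -0.01, 0.06, 0.2],
    [0, 0, 0, 0, -0.01, 0.09, 0.2],
    [0, 0, 0, 0, -0.01, 0.12, 0.2],
    [0, 0, 0, 0, -0.01, 0.12, 0.2],
    [0, 0, 0, 0, -0.01, 0.12, 0.2],
  ],
)

```text
time_s: 19.9
position: [0.4747, -0.1531, 0.1112]
tcp_rot: [[0.969, -0.246, -0.001], [-0.246, -0.969, 0.001], [-0.001, -0.0, -1.0]]
force: [-0.5, 0.2, -1.6]
opening: 0.32
grasp_force: 30.0
```

>>> send_rows(
  commands=[
    [0, 0, 0, 0, 0, 0.02, 0.2],
    [0, 0, 0, 0, 0, 0.02, 0.2],
    [0, 0, 0, 0, 0, 0.02, 0.2],
  ],
)

```text
time_s: 20.15
position: [0.4748, -0.1531, 0.1108]
tcp_rot: [[0.969, -0.246, -0.0], [-0.246, -0.969, 0.0], [-0.0, -0.0, -1.0]]
force: [-0.2, 0.5, 0.6]
opening: 0.319
grasp_force: 30.0
```

>>> send_rows(
  commands=[
    [0, 0, 0, 0, 0, 0.02, 0.2],
    [0, 0, 0, 0, 0, 0.02, 0.2],
    [0, 0, 0, 0, 0, 0.02, 0.2],
  ],
)

```text
time_s: 20.4
position: [0.4749, -0.153, 0.1106]
tcp_rot: [[0.969, -0.246, 0.0], [-0.246, -0.969, 0.0], [-0.0, -0.0, -1.0]]
force: [-0.2, 1.5, 5.1]
opening: 0.318
grasp_force: 30.0
```

>>> send_rows(
  commands=[
    [0, 0, 0, 0, 0, 0.01, 0.2],
    [0, 0, 0, 0, 0, 0.01, 0.2],
    [0, 0, 0, 0, 0, 0.01, 0.2],
  ],
)

```text
time_s: 20.65
position: [0.4749, -0.1529, 0.1106]
tcp_rot: [[0.969, -0.246, 0.0], [-0.246, -0.969, 0.0], [0.0, -0.0, -1.0]]
force: [-1.3, 2.5, 7.7]
opening: 0.318
grasp_force: 30.0
```

Seated at the expected height; release and back off, then check both from all cameras.

>>> send_rows(
  commands=[
    [0, 0, 0, 0, 0, -0.01, 0.4],
    [0, 0, 0, 0, 0, -0.01, 0.5],
    [0, 0, 0, 0, 0, -0.01, 0.7],
    [0, 0, 0, 0, 0, -0.01, 0.7],
    [0, 0, 0, 0, 0, -0.01, 0.7],
    [0, 0, 0, 0, 0, -0.01, 0.7],
    [0, 0, 0, 0, 0, -0.01, 0.8],
    [0, 0, 0, 0, 0, -0.01, 0.8],
  ],
)

```text
time_s: 21.32
position: [0.4747, -0.1531, 0.11]
tcp_rot: [[0.969, -0.246, -0.001], [-0.246, -0.969, 0.0], [-0.001, -0.0, -1.0]]
force: [0.6, -0.1, -0.7]
opening: 0.756
grasp_force: 0.0
```

>>> send_rows(
  commands=[
    [0, 0, 0, 0, 0, -0.3, 0.8],
    [0, 0, 0, 0, 0, -0.8, 0.9],
    [0, 0, 0, 0, 0, -1.6, 1],
    [0, 0, 0, 0, 0, -2.4, 1],
    [0, 0, 0, 0, 0, -3.2, 1],
    [0, 0, 0, -1, 0, -4, 1],
    [0, 0, 0, -2, 0, -4.6, 1],
    [0, 0, 0, -2.5, 0, -5, 1],
    [0, 0, 0, -2.5, 0, -5, 1],
    [0, 0, 0, -2.5, 0, -5, 1],
    [0, 0, 0, -2.5, 0, -5, 1],
  ],
)

```text
time_s: 22.23
position: [0.4029, -0.1352, 0.2604]
tcp_rot: [[0.969, -0.246, 0.001], [-0.246, -0.969, -0.0], [0.001, 0.0, -1.0]]
force: [0.4, -0.7, 0.2]
opening: 0.998
grasp_force: 0.0
```

```bash
cat > chk.py <<'E'
from h import *
from rig import optics,read_state
s=read_state();print(s['time_s'],s['position'],s['force'])
w,_=wrist('w7');S=optics.capture('scene');np.savez('scene2.npz',**S)
T1=dict(np.load('top1.npz'))
a=cv2.resize(S['image'][150:270,50:230],(800,533),interpolation=cv2.INTER_CUBIC)[:533]
b=cv2.resize(w['image'][0:200,150:370],(400,300),interpolation=cv2.INTER_CUBIC)
t=cv2.resize(T1['image'][180:255,340:440],(400,300),interpolation=cv2.INTER_CUBIC)
cv2.imwrite('pics/final.png',np.vstack([cv2.resize(a,(800,300)),np.hstack([b,t])]))
RED=((0,120,30),(12,255,255));RED2=((168,100,20),(180,255,255))
def rmask(img,P,c,r):
    hsv=cv2.cvtColor(img,cv2.COLOR_BGR2HSV);m=cv2.inRange(hsv,*map(np.array,RED))|cv2.inRange(hsv,*map(np.array,RED2))
    u=proj(P.mean(0)[None],c)[0].astype(int);z=np.zeros_like(m);z[max(0,u[1]-r):u[1]+r,max(0,u[0]-r):u[0]+r]=255;m&=z
    n,l,st,_=cv2.connectedComponentsWithStats(cv2.morphologyEx(m,cv2.MORPH_CLOSE,np.ones((5,5))));k=1+np.argmax(st[1:,4])
    q=np.argwhere(l==k)[:,::-1].astype(np.float32);q=np.concatenate([q+d for d in([-.5,-.5],[.5,-.5],[-.5,.5],[.5,.5])]).astype(np.float32)
    return cv2.convexHull(q)[:,0],st[k]
R8=np.array([[x,y,z] for x in(-.054,.054) for y,z in((-.044,.004),(.044,.004),(-.0396,0),(.0396,0),(0,.048))])
def roof(p): return R.from_euler('z',p[2]).apply(R8)+[p[0],p[1],.0524]
for nm,hp,vs in(('Y',(.5133,-.4289,np.radians(17.4)),[('top',T1)]),('B',(.4744,-.1527,np.radians(-14.2)),[('wrist',w)])):
    for n,c in vs:
        m,st=rmask(c['image'],roof(hp),c,[30,95][n=='wrist']);r=fit(roof,list(hp),[(c,m)],np.array([.003,.003,.03]))
        print(nm,n,st,round(r.fun,3),np.round(r.x[:2],4),np.degrees(r.x[2]).round(2))
E
python3 chk.py
```

```text
22.2333 [ 0.40290589 -0.13516402  0.26037021] [ 0.37489471 -0.70356925  0.16377576]
Y top [368 191  37  42 848] 0.025 [ 0.513  -0.4289] 17.62
B wrist [ 225   67   67   94 4805] 0.023 [ 0.4733 -0.1523] -14.3
```

View pics/final.png

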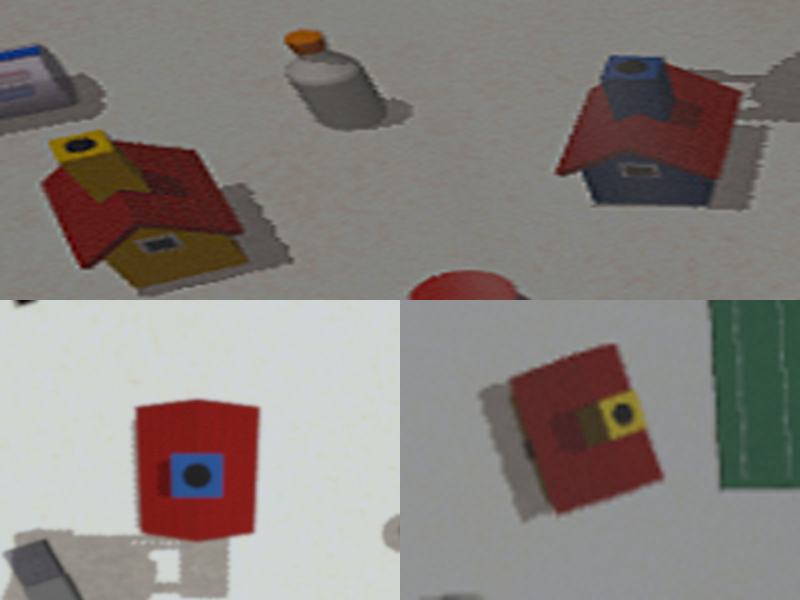

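```bash
python3 -c "
from rig import bot;print(bot.hand_in())"
```

```text
the job is handed in; nothing more can be done
None
```

I put both roofs on their matching houses, yellow on yellow and blue on blue. Each is fully down, in line and centred to about 1 mm by the cameras, and I handed the job in at about 22 s.

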